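# Find the heavy side of a bowl blank on the lathe and hold it down

### The job

The bowl blank on the lathe is out of balance, but the belt's drag stops it from swinging down by itself. Take the crank's red handle, turn the spindle and feel which side of the blank is heavy, then bring that heavy side straight to the bottom and finish still gripping the handle, holding the spindle still so that I can screw the counterweight on at the top. Keep off the blank itself and do not disturb the things on the bench.

Things in the scene. Friction and masses are not known exactly. Their poses are not given: they have to be found in the camera images.
- lathe: Green bench lathe, fixed, 0.65 m long, spindle level along its y axis. Origin on the bench under the middle of the headstock (150 mm along x, 200 mm along y, top 285 mm up); x points to the lathe's back, y to its left end where the crank is, z up. Spindle axis 215 mm above the origin. Motor behind the headstock; tool rest, blank and tailstock to the right (-y).
- spindle_end (a point): Point on the spindle axis, fixed to the lathe, 205 mm along +y from the lathe's origin and 215 mm above the bench: the centre of the circle in which the middle of the crank's handle travels; axes as the lathe's.
- crank: Aluminium crank arm on the spindle's left end, turning without limit with the blank. Origin on the spindle axis above the lathe's origin; y along the spindle, z along the arm to the handle. Arm 126 to 138 mm along y, 89 mm out past the handle; the other way a dark lump (out to 74 mm, 117 to 147 mm along y) balances arm and handle exactly. Its angle to the blank's heavy side differs every time.
- crank_handle: Red cylindrical handle, 25 mm in diameter and 100 mm long, parallel to the spindle, 75 mm from the spindle axis. It spins freely on its pin like any crank handle, so it can be held from above while it goes round. Origin at its middle, y along it (away from the headstock); its near end is 17 mm from the arm.
- blank: Round wooden bowl blank, 210 mm across, 70 mm thick, 2 kg, 155 to 225 mm along -y from its origin (on the axis, above the lathe's origin). Turns with the crank. Its heavy side cannot be seen; it pulls down with up to 0.24 to 0.34 N m. Drag 0.36 N m either way, so it stays where left: at the handle about 5 N on average, near 9 N while the heavy side rises level with the axis, 1 N while it sinks.
- tin: Yellow paint tin, 100 mm in diameter, 120 mm high, standing left of the lathe; origin under its centre. Leave alone.
- bottle: Red steel drinking bottle with a black cap, 72 mm in diameter, 196 mm high, standing left of the lathe; origin under its centre. Leave alone.
- counterweight: Flat steel counterweight bar, 110 x 45 x 12 mm, lying on the bench left of the crank; origin under its centre. Leave alone.

How it is judged:
By the outcome, as a careful person would: the job done as asked, in the order asked, and still so for the second after the job is handed in, while the arm keeps its last pose, push and grip.
It also fails if it takes over 69 s, if anything falls off the work surface, if the arm or the gripper's body presses on something with over 40 N, if the wrist force passes 120 N, or if a joint passes its speed limit or range.

### The arm

A 6-joint arm with a two-finger parallel gripper is mounted at the origin on the work surface. World frame = base frame: x ahead of the robot, y to its left, z up, the work surface at z = 0. Lengths are in m, angles in rad, forces in N, time in s.
With the tool pointing down it reaches from about 0.35 to 0.925 m from the base axis. Payload 6.4 kg.
Tool frame: the origin (TCP) lies midway between the tips of the shut fingers; the grasp point (between the pads) lies 19 mm behind it; z points along the fingers, y is the line along which they close (so a half turn about z gives the same grasp; the last joint's range is limited). The gripper opens to 85 mm and grips with 20 to 120 N. Pads are 22 mm wide; open, the fingers measure 114 mm over their backs; the gripper's body (76 mm by 85 mm) begins 54 mm behind the grasp point. The pads swing forward as they close: fully open they stand 13 mm farther back than shut.
Start: joints at [0.964, 0.245, 1.558, -0, 1.339, -0.174], TCP at [0.273, 0.59, 0.231] pointing down, gripper open.
Joint ranges: [-3.13, 3.13], [-1.02, 2.26], [0.13, 2.54], [-0.95, 4.09], [0.21, 2.88], [-2.74, 2.74]. Speed limits (rad/s): [2.57, 2.57, 3.14, 3.14, 3.14, 3.14].

### API

Orientations are given as a unit quaternion [w, x, y, z].
In Python, from workcell import env gives the robot as it stands. The module is installed in compiled form; this text tells all that it offers.
- The arm moves only by the tool step_arm, never from a script. Its argument "rows" is a list of rows, each a list of 4 numbers: the shift along the tool's x, y, z in mm, then the turn about the tool's z in rad. In form: [[dx, dy, dz, twist], ...]. A call has 1 to 10 rows; each row is the pose to reach, as a shift and turn from the pose commanded when the call began, along the tool's axes at that moment; what a row does not reach only later rows make up. A row lasts 1/10 s, in which the tool goes at most 50 mm and 8.59 degrees, less where a joint would pass 70% of its speed; a pose out of reach is approached as far as the arm can. A call with a gripper value outside its range is refused whole. "grip" is the gripper's target within -1 to 1 (fully open at 1, half-way at 0, shut at -1), set as the call begins (left out, the last holds). The fingers move at their own pace and stop on an object; the grip force is fixed at half the most. Time passes only in rows, so rows that repeat a pose let the fingers close. It gives the time, the measured TCP pose, the force, the opening and the grip force at its end, in the units of the state.
- env.state(): the state, without advancing time (a new reading comes with each control period).
- env.capture(name): name is "scene" or "side" or "wrist"; returns the picture (480x640x3 uint8, red, green, blue); there is no depth.
- env.get_calibration(name): a dict with "vfov" (degrees; the focal length in pixels is half the picture's height over the tangent of half this angle, whatever the lens; pixels are square), "cx", "cy" (the principal point, pixels), "k1" (the pictures are not rectified: a ray, as slopes to the right and down, at radius r is drawn at 1 + k1 r^2 times it, then the intrinsics apply), "xyz" and "rotation" of the camera in the world; the wrist camera has in their place "hand_eye" (4x4, takes a point from camera to tool coordinates, whose origin is the TCP and whose axes are the flange's). Camera axes: x right, y up, looking along -z (the intrinsics and any distortion apply to the point x, -y, -z); pixel columns grow to the right and rows downward; lengths in m; the calibration is good to about 2 mm. A picture is of the moment at which its call begins: read the wrist's pose just before it. get_calibration takes no time and is no camera call.
- env.job_done(): hands the job in; it is judged then, once.
The state is a dict: "clock": time; "qpos": joint angles; "dq": joint speeds; "tau": joint torques, N m; "tool_pos": TCP position; "orientation": TCP orientation; "force": force on the tool from outside, world axes, zero at the start; "moment": the same for the moment, N m; "gripper_width": finger opening in m; "grip_force": force on a finger pad.
Only numpy, scipy, OpenCV 4.12 (cv2) and the standard library are available. Lean on these libraries where they do the work, as an engineer would, in place of code of your own. Each camera call takes 0.05 s, during which the arm holds its last target. There are 200 camera calls.

## Working session

There is one attempt and no reset: what is moved stays moved. The work goes in short steps, Python scripts to look and compute and a tool call to move; the robot and the scene stay as the last step left them, time stands still between calls to the robot, and variables do not carry over. Pictures are saved under pics/ and viewed, at most 10 in all, crops included, and the job is handed in when it is done.

Besides the shell and the picture viewer there is one more tool, called after "Call:" as name(argument=value, ...) on one line, values as JSON. step_arm: Moves the arm, as the interface text tells. Its arguments: {"type":"object","properties":{"rows":{"type":"array","items":{"type":"array","items":{"type":"number"}}},"grip":{"type":"number"}},"required":["rows"]}

```bash
mkdir -p pics; cat > h.py <<'E'
import numpy as np, cv2
from scipy.spatial.transform import Rotation as R
from workcell import env
def K(c): 
    f=240/np.tan(np.radians(c["vfov"])/2); return f
def ray(name,u,v,T=None):
    c=env.get_calibration(name); f=K(c)
    p=np.array([(u-c["cx"])/f,(v-c["cy"])/f]); q=p.copy()
    for _ in range(20): q=p/(1+c["k1"]*(q@q))
    d=np.array([q[0],-q[1],-1.])
    if "hand_eye" in c:
        H=np.array(c["hand_eye"]); M=T
        o=M[:3,:3]@H[:3,3]+M[:3,3]; d=M[:3,:3]@H[:3,:3]@d
    else:
        o=np.array(c["xyz"]); r=np.array(c["rotation"]); 
        r=r if r.shape==(3,3) else R.from_quat(np.roll(r,-1)).as_matrix()
        d=r@d
    return o,d/np.linalg.norm(d)
def toolT():
    s=env.state(); w=s["orientation"]; M=np.eye(4); M[:3,:3]=R.from_quat([w[1],w[2],w[3],w[0]]).as_matrix(); M[:3,3]=s["tool_pos"]; return M
def plane(name,u,v,z,T=None):
    o,d=ray(name,u,v,T); return o+d*(z-o[2])/d[2]
def tri(r1,r2):
    (a,d),(b,e)=r1,r2; t=np.linalg.lstsq(np.c_[d,-e],b-a,rcond=None)[0]
    p,q=a+t[0]*d,b+t[1]*e; return (p+q)/2,np.linalg.norm(p-q)
def save(name,fn):
    im=env.capture(name); cv2.imwrite("pics/"+fn,im[:,:,::-1]); return im
E
python3 - <<'E'
from h import *
for n in ["scene","side","wrist"]:
    save(n,n+"1.png"); print(n,env.get_calibration(n))
print(toolT().round(3), env.state())
E
```

```text
scene {'vfov': 49.94158452531438, 'cx': 314.9910019393499, 'cy': 244.2605528434346, 'k1': -0.13814504986321222, 'xyz': array([ 1.1922067 , -0.21071404,  0.71668163]), 'rotation': array([0.78756995, 0.40291046, 0.20181352, 0.42031897])}
side {'vfov': 43.02801708791665, 'cx': 317.166754403079, 'cy': 230.14541719619848, 'k1': -0.11050366550022689, 'xyz': array([-0.08015365, -0.3225271 ,  1.16999564]), 'rotation': array([ 0.84614934,  0.31207603, -0.15053655, -0.4049427 ])}
wrist {'vfov': 63.932316322524315, 'cx': 316.8430960848374, 'cy': 240.14455702057435, 'k1': -0.07126707452301802, 'hand_eye': array([[ 2.29024021e-04,  9.61561753e-01,  2.74588678e-01,
         7.00394565e-02],
       [ 9.99999790e-01, -5.35969050e-05, -6.46374937e-04,
         1.20347477e-04],
       [-6.06812314e-04,  2.74588768e-01, -9.61561563e-01,
        -1.43644784e-01],
       [ 0.00000000e+00,  0.00000000e+00,  0.00000000e+00,
         1.00000000e+00]])}
[[-0.908  0.419 -0.001  0.272]
 [ 0.419  0.908 -0.001  0.59 ]
 [ 0.    -0.001 -1.     0.23 ]
 [ 0.     0.     0.     1.   ]] {'clock': 0.15, 'qpos': array([ 9.63887919e-01,  2.45666595e-01,  1.55874903e+00,  9.69512888e-06,
        1.33869720e+00, -1.74079685e-01]), 'dq': array([ 1.11913017e-03, -2.77045284e-03, -3.48150528e-03,  1.75945158e-05,
        1.34206650e-03, -1.39529739e-03]), 'tau': array([-1.21375229e-03, -4.29987860e+01, -3.26551402e+01, -3.52200996e-04,
        3.57214296e-03, -2.98712330e-06]), 'tool_pos': array([0.27236627, 0.5897073 , 0.2304171 ]), 'orientation': array([-2.93684233e-04,  2.14730043e-01,  9.76673144e-01, -7.01070703e-04]), 'force': array([-0.34909759,  0.10190467, -0.07148817]), 'moment': array([-0.03527069, -0.00733746, -0.00325242]), 'grip_force': 0.0, 'gripper_width': 0.08562039720338799}
```

View pics/scene1.png

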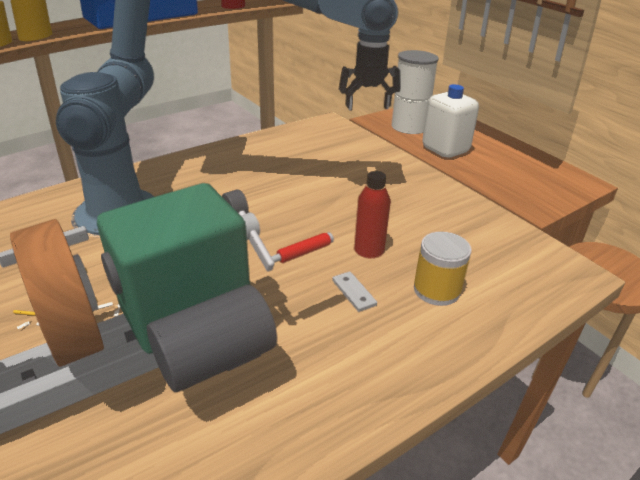

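View pics/side1.png

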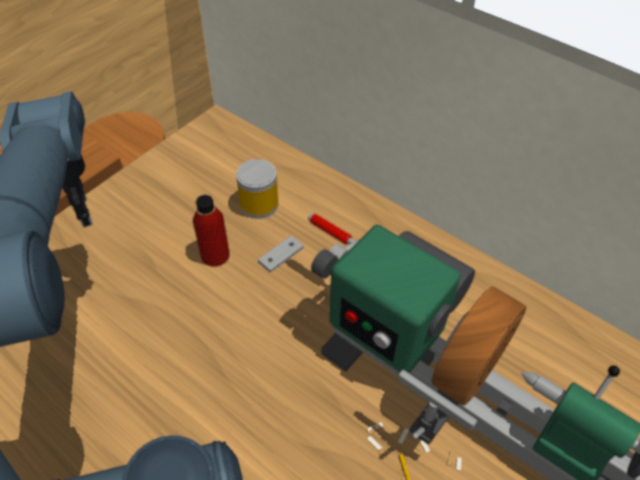

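Scene: handle at about (277,257)-(333,237), bottle at (372,220), tin at (442,268), bar at (355,291). Side: handle at (311,217)-(352,240), bottle at (211,235), tin at (258,187), bar at (281,253), headstock top corners near (376,228), (458,268), (411,318), (331,268).

```bash
cat > hm.py <<'E'
from h import *
def handle(im,near,far=60,minA=60):
    hsv=cv2.cvtColor(im,cv2.COLOR_RGB2HSV)
    m=(((hsv[...,0]<6)|(hsv[...,0]>174))&(hsv[...,1]>170)&(hsv[...,2]>90)).astype(np.uint8)
    n,l,st,c=cv2.connectedComponentsWithStats(m)
    best=[i for i in range(1,n) if st[i,4]>minA and np.hypot(*(c[i]-near))<far]
    i=min(best,key=lambda i:np.hypot(*(c[i]-near)))
    ys,xs=np.nonzero(l==i); P=np.c_[xs,ys].astype(float); mu=P.mean(0)
    w,V=np.linalg.eigh(np.cov((P-mu).T)); t=(P-mu)@V[:,1]
    return mu,mu+V[:,1]*t.min(),mu+V[:,1]*t.max(),len(P)
E
python3 - <<'E'
from hm import *
a=cv2.imread("pics/scene1.png")[:,:,::-1].copy(); b=cv2.imread("pics/side1.png")[:,:,::-1].copy()
A=handle(a,np.array([305,247])); B=handle(b,np.array([331,228]))
print(A,B)
# ends: near = arm end
n1,f1=sorted(A[1:3],key=lambda p:p[0]); f2,n2=sorted(B[1:3],key=lambda p:p[0])
for p,q in ((n1,n2),(A[0],B[0]),(f1,f2)): print(tri(ray("scene",*p),ray("side",*q)))
for uv in [(376,228),(458,268),(411,318),(331,268)]: print("head",plane("side",*uv,.285).round(3))
print("bar",plane("side",281,253,.01),plane("scene",355,291,.01))
print("bottletop",tri(ray("scene",376,178),ray("side",205,201)),"tin top",plane("scene",445,248,.12),plane("side",257,171,.12))
E
```

```text
(array([303.96801347, 246.15488215]), array([328.5683053 , 236.85773406]), array([278.96131225, 255.60562388]), 594) (array([329.83116883, 228.09350649]), array([347.9646652 , 239.29491827]), array([311.51763429, 216.78088165]), 385)
(array([0.59812314, 0.13688911, 0.18534927]), np.float64(0.00126103559143159))
(array([0.59890408, 0.18632592, 0.18531153]), np.float64(0.00016763226793357178))
(array([0.59968159, 0.23766792, 0.18529045]), np.float64(0.0006442485939778003))
head [0.586 0.066 0.285]
head [ 0.602 -0.107  0.285]
head [ 0.458 -0.098  0.285]
head [0.456 0.074 0.285]
bar [0.58239803 0.32014656 0.01      ] [0.58972065 0.32022662 0.01      ]
bottletop (array([0.48367146, 0.44614446, 0.1894326 ]), np.float64(0.00388274656800428)) tin top [0.68124375 0.4643517  0.12      ] [0.67779602 0.47586994 0.12      ]
```

Call:
step_arm(rows=[[0,0,-40,0],[0,0,-80,0.1],[-45,-20,-80,0.25],[-90,-42,-80,0.4],[-135,-64,-80,0.55],[-180,-86,-80,0.7],[-225,-108,-80,0.85],[-270,-130,-80,1.0],[-315,-152,-80,1.14],[-360,-172,-80,1.14]], grip=1)

```text
clock: 1.15
tool_pos: [0.5281, 0.2811, 0.3111]
orientation: [-0.0, 0.709, 0.706, -0.0]
force: [0.7, 1.1, 0.2]
gripper_width: 0.0852
grip_force: 0.0
```

Call:
step_arm(rows=[[-40,35,0,0],[-86,71,0,0],[-86,71,0,0],[-86,71,0,0]])

```text
clock: 1.55
tool_pos: [0.5987, 0.1953, 0.3106]
orientation: [-0.0, 0.709, 0.705, -0.0]
force: [-0.6, 0.2, -0.3]
gripper_width: 0.0851
grip_force: 0.0
```

```bash
python3 - <<'E'
from hm import *
T=toolT(); print(T.round(4)); im=save("wrist","w2.png")
print(env.state()["force"],env.state()["dq"].round(3))
H=handle(im,np.array([320,260]),200,300); print(H)
for p in H[:3]: print(plane("wrist",*p,.185+.0,T))
E
```

```text
[[ 0.0051  1.     -0.0013  0.5987]
 [ 1.     -0.0051  0.      0.1953]
 [-0.     -0.0013 -1.      0.3106]
 [ 0.      0.      0.      1.    ]]
[0.16095586 0.76951055 0.30391609] [ 0.039 -0.018  0.011  0.003  0.001  0.002]
(array([316.57461677, 240.0493688 ]), array([316.64434424, 172.98819285]), array([316.50291553, 309.00884098]), 4436)
[0.59813085 0.18854933 0.185     ]
[0.59842266 0.23700017 0.185     ]
[0.59779783 0.13341091 0.185     ]
```

View pics/w2.png

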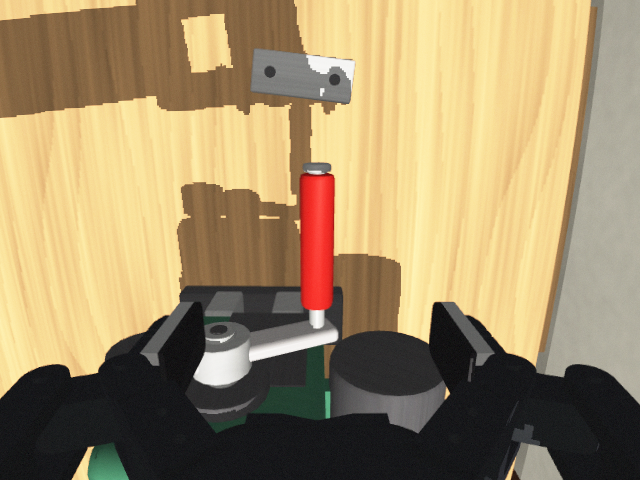

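Wrist view: the handle runs straight along col 317 (rows 173-309), centred between the fingers and aligned with them. The hub is at (222,335). I'll descend and grip.

Call:
step_arm(rows=[[0,-1,45,0],[0,-1,90,0],[0,-1,125,0],[0,-1,145,0],[0,-1,145,0],[0,-1,145,0]])

```text
clock: 2.2
tool_pos: [0.5967, 0.1983, 0.1671]
orientation: [0.0, 0.707, 0.707, 0.0]
force: [-0.0, -1.0, 0.8]
gripper_width: 0.0853
grip_force: 0.0
```

Call:
step_arm(rows=[[0,0,0,0],[0,0,0,0],[0,0,0,0],[0,0,0,0],[0,0,0,0],[0,0,0,0],[0,0,0,0],[0,0,0,0]], grip=-1)

```text
clock: 3.0
tool_pos: [0.5979, 0.1968, 0.1666]
orientation: [0.001, 0.708, 0.706, 0.001]
force: [5.9, 0.1, -0.6]
gripper_width: 0.0231
grip_force: 58.8
```

```bash
python3 - <<'E'
import numpy as np
p0=-23.5
for k in range(16):
    a=np.radians(p0+22.5*k); print(k,round(p0+22.5*k,1),[[0,round(75*(np.cos(a+t)-np.cos(a)),1),round(-75*(np.sin(a+t)-np.sin(a)),1),0] for t in np.radians([4.5,9,13.5,18,22.5])])
E
```

```text
0 -23.5 [[0, np.float64(2.1), np.float64(-5.5), 0], [0, np.float64(3.8), np.float64(-11.1), 0], [0, np.float64(5.1), np.float64(-16.9), 0], [0, np.float64(5.9), np.float64(-22.7), 0], [0, np.float64(6.2), np.float64(-28.6), 0]]
1 -1.0 [[0, np.float64(-0.1), np.float64(-5.9), 0], [0, np.float64(-0.7), np.float64(-11.7), 0], [0, np.float64(-1.8), np.float64(-17.5), 0], [0, np.float64(-3.3), np.float64(-23.2), 0], [0, np.float64(-5.2), np.float64(-28.8), 0]]
2 21.5 [[0, np.float64(-2.4), np.float64(-5.4), 0], [0, np.float64(-5.2), np.float64(-10.6), 0], [0, np.float64(-8.3), np.float64(-15.5), 0], [0, np.float64(-11.9), np.float64(-20.2), 0], [0, np.float64(-15.8), np.float64(-24.6), 0]]
3 44.0 [[0, np.float64(-4.3), np.float64(-4.1), 0], [0, np.float64(-8.8), np.float64(-7.8), 0], [0, np.float64(-13.7), np.float64(-11.2), 0], [0, np.float64(-18.7), np.float64(-14.1), 0], [0, np.float64(-24.0), np.float64(-16.7), 0]]
4 66.5 [[0, np.float64(-5.5), np.float64(-2.1), 0], [0, np.float64(-11.1), np.float64(-3.8), 0], [0, np.float64(-16.9), np.float64(-5.1), 0], [0, np.float64(-22.7), np.floa
[... 1864 characters left out ...]
6.2), 0]]
13 269.0 [[0, np.float64(5.9), np.float64(-0.1), 0], [0, np.float64(11.7), np.float64(-0.7), 0], [0, np.float64(17.5), np.float64(-1.8), 0], [0, np.float64(23.2), np.float64(-3.3), 0], [0, np.float64(28.8), np.float64(-5.2), 0]]
14 291.5 [[0, np.float64(5.4), np.float64(-2.4), 0], [0, np.float64(10.6), np.float64(-5.2), 0], [0, np.float64(15.5), np.float64(-8.3), 0], [0, np.float64(20.2), np.float64(-11.9), 0], [0, np.float64(24.6), np.float64(-15.8), 0]]
15 314.0 [[0, np.float64(4.1), np.float64(-4.3), 0], [0, np.float64(7.8), np.float64(-8.8), 0], [0, np.float64(11.2), np.float64(-13.7), 0], [0, np.float64(14.1), np.float64(-18.7), 0], [0, np.float64(16.7), np.float64(-24.0), 0]]
```

Call:
step_arm(rows=[[0,2.1,-5.5,0],[0,3.8,-11.1,0],[0,5.1,-16.9,0],[0,5.9,-22.7,0],[0,6.2,-28.6,0]])

```text
clock: 3.5
tool_pos: [0.6047, 0.1968, 0.1934]
orientation: [0.001, 0.708, 0.706, 0.002]
force: [13.0, 1.6, -9.0]
gripper_width: 0.0232
grip_force: 60.3
```

Call:
step_arm(rows=[[0,-0.1,-5.9,0],[0,-0.7,-11.7,0],[0,-1.8,-17.5,0],[0,-3.3,-23.2,0],[0,-5.2,-28.8,0]])

```text
clock: 4.0
tool_pos: [0.6004, 0.1968, 0.2242]
orientation: [0.002, 0.708, 0.706, 0.003]
force: [10.6, 1.3, -4.5]
gripper_width: 0.0228
grip_force: 60.8
```

Call:
step_arm(rows=[[0,-2.4,-5.4,0],[0,-5.2,-10.6,0],[0,-8.3,-15.5,0],[0,-11.9,-20.2,0],[0,-15.8,-24.6,0]])

```text
clock: 4.5
tool_pos: [0.5845, 0.1969, 0.2499]
orientation: [0.002, 0.708, 0.706, 0.003]
force: [9.5, 1.5, -0.1]
gripper_width: 0.0235
grip_force: 61.1
```

Call:
step_arm(rows=[[0,-4.0,-4.1,0],[0,-8.2,-7.8,0],[0,-12.8,-11.2,0],[0,-17.7,-14.1,0],[0,-23.0,-16.7,0]])

```text
clock: 5.0
tool_pos: [0.5608, 0.1971, 0.2667]
orientation: [0.002, 0.708, 0.706, 0.002]
force: [6.3, 1.4, 1.4]
gripper_width: 0.0234
grip_force: 61.2
```

Call:
step_arm(rows=[[0,-5.5,-2.1,0],[0,-11.1,-3.8,0],[0,-16.9,-5.1,0],[0,-22.7,-5.9,0],[0,-28.6,-6.2,0]])

```text
clock: 5.5
tool_pos: [0.5316, 0.1973, 0.2733]
orientation: [0.001, 0.708, 0.706, 0.002]
force: [3.3, 2.3, 4.6]
gripper_width: 0.0234
grip_force: 61.7
```

Call:
step_arm(rows=[[0,-5.9,0.1,0],[0,-11.7,0.7,0],[0,-17.5,1.8,0],[0,-23.2,3.3,0],[0,-28.8,5.2,0]])

```text
clock: 6.0
tool_pos: [0.5018, 0.1975, 0.2677]
orientation: [-0.0, 0.708, 0.706, 0.001]
force: [0.4, 1.3, 6.3]
gripper_width: 0.023
grip_force: 62.0
```

Call:
step_arm(rows=[[0,-5.4,2.2,0],[0,-10.6,4.7,0],[0,-15.5,7.5,0],[0,-20.2,10.9,0],[0,-24.6,14.8,0]])

```text
clock: 6.5
tool_pos: [0.4765, 0.1976, 0.2508]
orientation: [-0.001, 0.708, 0.706, 0.0]
force: [-1.6, 5.9, 3.5]
gripper_width: 0.0231
grip_force: 61.7
```

Call:
step_arm(rows=[[0,-4.1,4.3,0],[0,-7.8,8.8,0],[0,-11.2,13.7,0],[0,-14.1,18.7,0],[0,-16.7,24.0,0]])

```text
clock: 7.0
tool_pos: [0.4603, 0.1978, 0.2262]
orientation: [-0.001, 0.708, 0.706, 0.001]
force: [3.6, 6.3, -0.5]
gripper_width: 0.0232
grip_force: 61.5
```

Call:
step_arm(rows=[[0,-2.1,5.5,0],[0,-3.8,11.1,0],[0,-5.1,16.9,0],[0,-5.9,22.7,0],[0,-6.2,28.6,0]])

```text
clock: 7.5
tool_pos: [0.455, 0.1978, 0.1983]
orientation: [0.0, 0.708, 0.706, 0.002]
force: [4.4, 5.7, 1.3]
gripper_width: 0.0233
grip_force: 61.5
```

Call:
step_arm(rows=[[0,0.1,5.9,0],[0,0.7,11.7,0],[0,1.8,17.5,0],[0,3.3,23.2,0],[0,5.2,28.8,0]])

```text
clock: 8.0
tool_pos: [0.4605, 0.1978, 0.17]
orientation: [0.0, 0.708, 0.706, 0.002]
force: [2.8, 5.8, 3.1]
gripper_width: 0.0229
grip_force: 61.6
```

Call:
step_arm(rows=[[0,2.4,5.4,0],[0,5.2,10.6,0],[0,8.3,15.5,0],[0,11.9,20.2,0],[0,15.8,24.6,0]])

```text
clock: 8.5
tool_pos: [0.4764, 0.1977, 0.1459]
orientation: [0.0, 0.708, 0.706, 0.001]
force: [1.6, 5.0, 7.2]
gripper_width: 0.0234
grip_force: 61.8
```

Call:
step_arm(rows=[[0,4.3,4.1,0],[0,8.8,7.8,0],[0,13.7,11.2,0],[0,18.7,14.1,0],[0,24.0,16.7,0]])

```text
clock: 9.0
tool_pos: [0.5001, 0.1975, 0.1295]
orientation: [0.0, 0.708, 0.706, 0.001]
force: [-1.4, 3.9, 10.0]
gripper_width: 0.0234
grip_force: 62.3
```

Call:
step_arm(rows=[[0,5.5,2.1,0],[0,11.1,3.8,0],[0,16.9,5.1,0],[0,22.7,5.9,0],[0,28.6,6.2,0]])

```text
clock: 9.5
tool_pos: [0.5276, 0.1973, 0.1232]
orientation: [-0.001, 0.708, 0.706, -0.001]
force: [-6.0, 3.7, 12.5]
gripper_width: 0.0231
grip_force: 62.7
```

Call:
step_arm(rows=[[0,5.9,-0.1,0],[0,11.7,-0.7,0],[0,17.5,-1.8,0],[0,23.2,-3.3,0],[0,28.8,-5.2,0]])

```text
clock: 10.0
tool_pos: [0.5539, 0.1971, 0.1271]
orientation: [-0.003, 0.708, 0.707, -0.003]
force: [-11.6, 2.7, 11.1]
gripper_width: 0.0231
grip_force: 62.6
```

Call:
step_arm(rows=[[0,5.4,-2.4,0],[0,10.6,-5.2,0],[0,15.5,-8.3,0],[0,20.2,-11.9,0],[0,24.6,-15.8,0]])

```text
clock: 10.5
tool_pos: [0.5763, 0.1969, 0.1395]
orientation: [-0.004, 0.708, 0.707, -0.005]
force: [-8.3, 3.1, -2.4]
gripper_width: 0.0233
grip_force: 61.3
```

Call:
step_arm(rows=[[0,4.1,-4.3,0],[0,7.8,-8.8,0],[0,11.2,-13.7,0],[0,14.1,-18.7,0],[0,16.7,-24.0,0]])

```text
clock: 11.0
tool_pos: [0.5971, 0.1968, 0.1651]
orientation: [-0.001, 0.708, 0.706, -0.001]
force: [1.7, 4.2, -10.7]
gripper_width: 0.0232
grip_force: 60.2
```

Call:
step_arm(rows=[[0,2.1,-5.5,0],[0,3.8,-11.1,0],[0,5.1,-16.9,0],[0,5.9,-22.7,0],[0,6.2,-28.6,0]])

```text
clock: 11.5
tool_pos: [0.605, 0.1967, 0.1959]
orientation: [0.001, 0.708, 0.706, 0.001]
force: [2.5, 3.7, -9.4]
gripper_width: 0.0231
grip_force: 60.4
```

```bash
cat > fit.py <<'E'
import numpy as np
from scipy.optimize import least_squares
D=np.array([[.6047,.1934,13,-9],[.6004,.2242,10.6,-4.5],[.5845,.2499,9.5,-.1],[.5608,.2667,6.3,1.4],[.5316,.2733,3.3,4.6],[.5018,.2677,.4,6.3],[.4765,.2508,-1.6,3.5],[.4603,.2262,3.6,-.5],[.455,.1983,4.4,1.3],[.4605,.17,2.8,3.1],[.4764,.1459,1.6,7.2],[.5001,.1295,-1.4,10],[.5276,.1232,-6,12.5],[.5539,.1271,-11.6,11.1],[.5763,.1395,-8.3,-2.4],[.5971,.1651,1.7,-10.7],[.605,.1959,2.5,-9.4]])
c=least_squares(lambda p:np.hypot(D[:,0]-p[0],D[:,1]-p[1])-p[2],[.53,.198,.075]).x
print(c, ((np.hypot(D[:,0]-c[0],D[:,1]-c[1])-c[2])*1e3).round(1))
ph=np.arctan2(D[:,1]-c[1],D[:,0]-c[0])
ft=-(D[:,2]*-np.sin(ph)+D[:,3]*np.cos(ph)); fr=D[:,2]*np.cos(ph)+D[:,3]*np.sin(ph)
# free offsets fx,fz would be confounded; fit drag + a cos + b sin, robust
f=lambda p:p[0]+p[1]*np.cos(ph)+p[2]*np.sin(ph)
p=least_squares(lambda p:f(p)-ft,[5,0,0],loss="soft_l1").x
for r in zip(np.degrees(ph).round(1),ft.round(1),f(p).round(1),fr.round(1)): print(*r)
# push = drag + W cos(ph+d): heavy side at angle ph+d, rises level at cos=1 -> ft max at ph=-d
d=-np.arctan2(p[2],p[1]); print(p,"amp Nm",np.hypot(p[1],p[2])*.075,"d deg",np.degrees(d),"handle target phi",-90-np.degrees(d))
E
python3 fit.py
```

```text
[0.52997156 0.1982925  0.07499553] [-0.1  0.   0.1  0.   0.  -0.1 -0.1  0.1 -0.   0.  -0.1  0.   0.1  0.1
 -0.1 -0.1  0.1]
-3.7 8.1 8.7 13.6
20.2 7.9 7.8 8.4
43.4 6.6 6.6 6.8
65.7 5.2 5.1 3.9
88.8 3.2 3.6 4.7
112.1 2.7 2.2 5.7
135.5 1.4 1.4 3.6
158.2 0.9 1.1 -3.5
180.0 1.3 1.4 -4.4
-157.8 1.8 2.2 -3.8
-135.6 4.0 3.5 -6.2
-113.5 5.3 4.9 -8.6
-91.8 6.4 6.4 -12.3
-71.4 7.5 7.6 -14.2
-51.8 8.0 8.4 -3.3
-26.3 8.8 8.9 6.3
-1.8 9.3 8.6 2.8
[ 4.98758114  3.57922428 -1.50211064] amp Nm 0.2911235191373329 d deg 22.766570824708953 handle target phi -112.76657082470895
```

Call:
step_arm(rows=[[0,-0.3,5.8,0],[0,-1.1,11.5,0],[0,-2.4,17.2,0],[0,-4.1,22.7,0],[0,-6.2,28.1,0]])

```text
clock: 12.0
tool_pos: [0.5985, 0.1968, 0.1678]
orientation: [0.001, 0.708, 0.706, 0.001]
force: [1.3, 2.8, 1.8]
gripper_width: 0.0234
grip_force: 61.5
```

Call:
step_arm(rows=[[0,-2.6,5.2,0],[0,-5.5,10.1,0],[0,-8.9,14.9,0],[0,-12.6,19.3,0],[0,-16.7,23.5,0]])

```text
clock: 12.5
tool_pos: [0.5814, 0.1969, 0.1438]
orientation: [0.0, 0.708, 0.706, 0.0]
force: [3.0, 3.8, -1.2]
gripper_width: 0.0235
grip_force: 61.2
```

Call:
step_arm(rows=[[0,-4.4,3.8,0],[0,-9.1,7.3,0],[0,-14,10.3,0],[0,-19.2,13.0,0],[0,-24.6,15.3,0]])

```text
clock: 13.0
tool_pos: [0.5565, 0.1971, 0.1282]
orientation: [-0.0, 0.708, 0.706, 0.0]
force: [2.2, 5.0, -3.4]
gripper_width: 0.0231
grip_force: 61.1
```

Call:
step_arm(rows=[[0,-5.6,1.9,0],[0,-11.3,3.4,0],[0,-17.1,4.5,0],[0,-22.9,5.1,0],[0,-28.8,5.2,0]])

```text
clock: 13.5
tool_pos: [0.5278, 0.1973, 0.1234]
orientation: [-0.0, 0.708, 0.706, 0.001]
force: [3.4, 5.7, -2.1]
gripper_width: 0.0231
grip_force: 61.2
```

```bash
cat >> fit.py <<'E'
Rv=np.array([[.5985,.1678,1.3,1.8],[.5814,.1438,3,-1.2],[.5565,.1282,2.2,-3.4],[.5278,.1234,3.4,-2.1]])
A=np.r_[D,Rv]; s=np.r_[np.ones(len(D)),-np.ones(len(Rv))]
ph=np.arctan2(A[:,1]-c[1],A[:,0]-c[0]); e=-(A[:,2]*-np.sin(ph)+A[:,3]*np.cos(ph))
r=lambda p:p[0]*s+p[1]*np.cos(ph)+p[2]*np.sin(ph)-e
q=least_squares(r,[5,0,0],loss="soft_l1").x; print(q,r(q).round(1)[-4:],"d",-np.degrees(np.arctan2(q[2],q[1])))
t=-90+np.degrees(np.arctan2(q[2],q[1])); print("target",t,"xz",c[0]+.075*np.cos(np.radians(t)),c[1]+.075*np.sin(np.radians(t)))
E
python3 fit.py | tail -2
```

```text
[ 4.97674356  3.53346584 -1.57728865] [ 1.1 -0.  -1.4 -0. ] d 24.055301644841776
target -114.05530164484178 xz 0.4994001981471913 0.12980606650765453
```

Call:
step_arm(rows=[[0,-5.7,-0.4,0],[0,-11.4,-1.2,0],[0,-16.9,-2.5,0],[0,-22.3,-4.1,0],[0,-27,-6,0],[0,-27,-6,0],[0,-27,-6,0],[0,-27,-6,0]])

```text
clock: 14.3
tool_pos: [0.5, 0.1975, 0.1296]
orientation: [-0.001, 0.708, 0.706, -0.0]
force: [-1.0, 5.8, 1.3]
gripper_width: 0.0233
grip_force: 61.5
```

Call:
step_arm(rows=[[0,0,0,0],[0,0,0,0],[0,0,0,0],[0,0,0,0]])

```text
clock: 14.7
tool_pos: [0.5, 0.1975, 0.1296]
orientation: [-0.001, 0.708, 0.706, -0.0]
force: [-1.0, 5.7, 0.9]
gripper_width: 0.0236
grip_force: 61.5
```

```bash
python3 -c "
from h import *
save('scene','s9.png'); print(env.state())"
```

```text
{'clock': 14.75, 'qpos': array([1.64563914e-01, 1.02327450e-01, 1.91910410e+00, 1.40597559e-03,
       1.12195712e+00, 1.66085734e-01]), 'dq': array([-0.00016434,  0.00174235, -0.00170004, -0.00097058,  0.00082353,
        0.00117224]), 'tau': array([ -2.92471491, -32.75301576, -28.72597039,  -1.23414695,
        -0.12947747,  -0.09789172]), 'tool_pos': array([0.50000998, 0.197503  , 0.1295797 ]), 'orientation': array([-1.03705328e-03,  7.07860095e-01,  7.06351810e-01, -3.62948539e-04]), 'force': array([-2.18328022,  5.73922638,  1.99966065]), 'moment': array([ 0.85210791,  0.18674781, -0.08964043]), 'grip_force': 61.488540172576904, 'gripper_width': 0.02301119944666218}
```

View pics/s9.png

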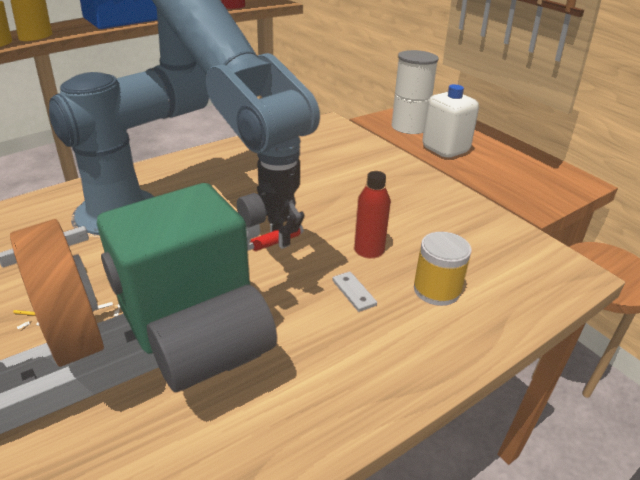

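The picture shows the gripper on the red handle at about (280,238). Bottle (372,220), tin (442,268) and bar (355,291) have not moved. I'm handing in.

```bash
python3 -c "
from workcell import env
print(env.job_done())"
```

```text
the job is handed in; nothing more can be done
None
```

I turned the spindle a full turn, felt a heavy side of about 0.29 N m sitting 23–24° ahead of the handle, and handed in with it at the bottom to within a few degrees by my estimate (a force fit, no separate check), the spindle still, the handle still gripped and the bottle, tin and bar unmoved.

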